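Blow off the joint, close the dowelled table foot and hold it pressed

TASK

Pick up the battery air duster and point its nozzle at the middle of the dowelled joint face in the green gluing jig from about 10 cm away, keep it steady there for a couple of seconds, then stand it back upright in the middle of its rubber mat and let go. Then take the loose upper half of the wooden table foot, fit its two holes over the dowels so that it closes flush on the lower half, and press it down until the sprung carriage under the pair is fully home on its stops. Finish while still holding the pair pressed down like that (do not let go), and leave the glue bottle, tape roll and hammer alone.

Things in the scene. Friction and masses are not known exactly. Their poses are not given: they have to be found in the camera images.
- upper: Loose upper half of a wooden table foot: dark brown block 120 (x) x 50 (y) x 36 (z) mm, 0.25 kg, lying flat. Origin: centre of its underside. Two vertical through holes, 14 mm diameter, chamfered 2 mm, at x = +-38 mm on its long axis; a flush steel insert in the middle of its top. Fits either way round; grip it across the 50 mm, at the middle.
- joint_face (a point): Middle of the top face of the dark wooden lower half (120 x 50 x 36 mm), 75 mm above the bench until pressed; moves with the orange carriage plate (134 x 56 x 6 mm) that carries it. Two pale dowels, 12 mm diameter, rise 22 mm from it at x = +-38 mm, the top 8 mm tapering to 5 mm. x along the block, z up. Green jig: base 170 x 90 mm, side cheeks end 39 mm below this face.
- carriage (a joint): How far the sprung carriage is pressed straight down, in m: 0 = up, 0.008 = home on the two dark stops below the orange plate (8 mm gap closed). It does not move under the weight of the upper half; pushing takes about 4 N to start and about 14 N to be home, and it springs back when let go.
- duster: Battery air duster, switched on, 0.5 kg, standing on a black foot (90 x 66 x 32 mm). Origin: centre of the foot's underside; x is the way it blows, z up. Yellow barrel on top, 120 (x) x 44 (y) x 48 (z) mm, its centre 110 mm straight above the origin (take it here from above, across the 44 mm); grey handle 30 mm wide; black nozzle, 16 mm thick, red tip, bent 50 degrees down at the front.
- nozzle (a point): The outlet of the duster's nozzle, at (90, 0, 70) mm in the duster's own frame. Its x axis is the air jet: forward (the duster's x) and 50 degrees below level; its y axis is the duster's y.
- mat: Black rubber mat fixed to the bench, 170 (x) x 150 (y) x 4 mm thick, on which the duster stands. Origin: centre of its underside.
- glue: White glue bottle, 56 mm diameter, 150 mm tall, standing (leave alone). Origin: centre of its underside.
- tape: Blue tape roll, 90 mm diameter, 25 mm tall, lying flat (leave alone). Origin: centre of its underside.
- mallet: Hammer lying on the bench, about 0.3 m long (leave alone). Its x axis runs along the handle towards the head.
There are look-alikes about, which are no part of the job. What is meant by the part that bears joint_face is not pink, and is the smaller of those in its own colour.

How it is judged:
On the way, in this order (a step that is already met when the one before it is completed fails the run):
1. the held duster is aimed at the middle of the open joint face, 5 to 15 cm away, the jet within 25 mm of it, steady for 1 s (x of joint_face in the frame of nozzle between 0.05 and 0.15 m and y of joint_face in the frame of nozzle between -0.025 and 0.025 m and z of joint_face in the frame of nozzle between -0.025 and 0.025 m and linear speed of duster below 0.04 m/s and angular speed of duster below 0.4 rad/s and contact force between the fingers and duster above 1 N and distance between upper and joint_face above 0.12 m), for 1 s.
2. the duster stands upright on its mat, let go, with the upper half not yet in the jig (horizontal distance between duster and mat below 0.05 m and height (world z) of duster below 0.012 m and angle between duster's own z axis and vertical below 0.12 rad and linear speed of duster below 0.03 m/s and contact force between the fingers and duster below 0.5 N and distance between upper and joint_face above 0.12 m), for 0.2 s.
At the end, for the whole second after the job is handed in: Upper half on the dowels, flush on the lower half (centred within 3 mm, gap under 2.5 mm, long axes within 0.06 rad), still held pressed by the gripper with the carriage more than 6 of 8 mm down, at rest; duster upright, let go, within 50 mm of the mat's centre (horizontal distance between duster and mat below 0.05 m and height (world z) of duster below 0.012 m and angle between duster's own z axis and vertical below 0.12 rad and linear speed of duster below 0.03 m/s and contact force between the fingers and duster below 0.5 N and x of upper in the frame of joint_face between -0.003 and 0.003 m and y of upper in the frame of joint_face between -0.003 and 0.003 m and z of upper in the frame of joint_face between -0.004 and 0.0025 m and angle between the x axis of upper and the x axis of joint_face, either way round below 0.06 rad and angle between the z axis of upper and the z axis of joint_face, either way round below 0.05 rad and value of joint carriage above 0.006 m and contact force between the fingers and upper above 4 N and linear speed of upper below 0.02 m/s); the arm keeps its last pose, push and grip.
It fails at once if the glue bottle pushed or tipped (distance of glue from where it was at the start of the episode above 0.03 m or angle between glue's own z axis and vertical above 0.3 rad).
It fails at once if the tape roll pushed or tipped (distance of tape from where it was at the start of the episode above 0.03 m).
It fails at once if the hammer pushed or tipped (distance of mallet from where it was at the start of the episode above 0.03 m).
It also fails if it takes over 67 s, if anything falls off the work surface, if the arm or the gripper's body presses on something with over 40 N, if the wrist force passes 120 N, or if a joint passes its speed limit or range.

ROBOT

A 6-joint arm with a two-finger parallel gripper is mounted at the origin on the work surface. World frame = base frame: x ahead of the robot, y to its left, z up, the work surface at z = 0. Lengths are in m, angles in rad, forces in N, time in s.
With the tool pointing down it reaches from about 0.375 to 0.9 m from the base axis. Payload 3.1 kg.
Tool frame: the origin (TCP) lies at the centre of the arm's flange, where the gripper is bolted on; the fingertips stand robot.tip_extent ahead of it and the grasp point (between the pads) lies 164 mm ahead of it (robot.tip_extent is the distance from the TCP to the fingertips, in m); z points along the fingers, y is the line along which they close (so a half turn about z gives the same grasp; the last joint's range is limited). The gripper opens to 87 mm and grips with 3 to 60 N. Pads are 19 mm wide; open, the fingers measure 117 mm over their backs; the gripper's body (75 mm by 190 mm) begins 51 mm behind the grasp point.
Start: joints at [-1.466, 0.527, 1.433, -0, 1.181, -0.178], TCP at [0.175, -0.6, 0.405] pointing down, gripper open.
Joint ranges: [-3.08, 3.08], [-0.75, 2.2], [0.22, 2.44], [-1.43, 4.57], [0, 2.65], [-2.85, 2.85]. Speed limits (rad/s): [2.79, 2.79, 3.14, 3.14, 3.14, 3.14].

INTERFACE

Orientations are given as a unit quaternion [x, y, z, w].
In Python, from rig import get_obs, camera, hand_in, cut_out, robot gives the robot as it stands.
- The arm moves only by the tool step_arm, never from a script. Its argument "rows" is a list of rows, each a list of 6 numbers: the shift along the world's x, y, z in m, then the turn, a rotation vector about the world's x, y, z in degrees. A call has 1 to 12 rows; each row shifts and turns the commanded pose from where the row before left it; what a row does not reach is not made up. A row lasts 1/8 s, in which the tool goes at most 62.5 mm and 10.7 degrees, less where a joint would pass 70% of its speed; a pose out of reach is approached as far as the arm can. A call is refused whole if a number of a shift passes 0.0625 or a number of a turn 10.7, either way. A call with a gripper value outside its range is refused whole. "jaw" is the finger opening in m, from 0 to 0.087, set as the call begins (left out, the last holds). The fingers move at their own pace and stop on an object; "squeeze" is the grip in N (left out, the last holds). Time passes only in rows, so rows that do not move let the fingers close. It gives the time, the measured TCP pose, the force, the opening and the grip force at its end, in the units of the state.
- get_obs(): the state, without advancing time (a new reading comes with each control period).
- camera(name): name is "scene" or "top"; returns a dict with "pixels" (420x560x3 uint8, blue, green, red), "depth" (420x560 float32, m along the optical axis (not along the pixel's ray), 0 where there is no reading), "fov_y" (degrees; the focal length in pixels is half the picture's height over the tangent of half this angle, whatever the lens; pixels are square), "cx", "cy" (the principal point, pixels), "k1" (the pictures are not rectified: a ray, as slopes to the right and down, at radius r is drawn at 1 + k1 r^2 times it, then the intrinsics apply), "extrinsics" (4x4, takes a point from camera to world coordinates). Camera axes: x right, y up, looking along -z (the intrinsics and any distortion apply to the point x, -y, -z); pixel columns grow to the right and rows downward; lengths in m; the calibration is good to about 2 mm. A picture is of the moment at which its call begins.
- hand_in(): hands the job in; it is judged then, once.
Trained networks look in the newest picture that a camera, given by its name, has taken for a name from the list of things; names that differ only in an ending like _2 or _b are one class to them, and where a whole thing is asked for, a point or a joint stands for the part that bears it (a point fixed in the world has none). Each returns a list of dicts, best first, with "confidence" (0 to 1); they miss things now and then, are a little off and sometimes report something else, mostly with a low value. They report only what shows in the picture. A call takes as long as a camera call. They do not tell look-alikes from the thing itself.
- cut_out(label, camera): "region" (420x560 bool, what is visible of it) and "extent" ([centre column, centre row, width, height] in pixels, round what is visible of it).
The state is a dict: "time": time; "q": joint angles; "joint_velocities": joint speeds; "joint_torque": joint torques, N m; "position": TCP position; "tool_rot": TCP orientation; "ft_force": force on the tool from outside, world axes, zero at the start; "moment": the same for the moment, N m; "grip_width": finger opening in m; "grip_force": force on a finger pad.
Only numpy, scipy, OpenCV 4.12 (cv2) and the standard library are available. Lean on these libraries where they do the work, as an engineer would, in place of code of your own. Each camera call takes 0.05 s, during which the arm holds its last target. There are 200 camera calls.

## Working session

There is one attempt and no reset: what is moved stays moved. The work goes in short steps, Python scripts to look and compute and a tool call to move; the robot and the scene stay as the last step left them, time stands still between calls to the robot, and variables do not carry over. Pictures are saved under pics/ and viewed, at most 10 in all, crops included, and the job is handed in when it is done.

Besides the shell and the picture viewer there is one more tool, called after "Request:" as name([rows], argument=value, ...), one row to a line, values as JSON. step_arm: Moves the arm, as the interface text tells. Its arguments: {"type":"object","properties":{"rows":{"type":"array"},"jaw":{"type":"number"},"squeeze":{"type":"number"}},"required":["rows"]}

```bash
mkdir -p pics
cat > h.py <<'E'
import numpy as np, cv2
from rig import get_obs, camera, hand_in, cut_out, robot
def world(c):
    """HxWx3 world points (nan where no depth)"""
    d=c["depth"]; H,W=d.shape; f=H/2/np.tan(np.radians(c["fov_y"])/2)
    K=np.array([[f,0,c["cx"]],[0,f,c["cy"]],[0,0,1.]])
    u,v=np.meshgrid(np.arange(W),np.arange(H))
    p=cv2.undistortPointsIter(np.stack([u,v],-1).reshape(-1,1,2).astype(float),K,np.array([c["k1"],0,0,0,0.]),None,None,(3,100,1e-9)).reshape(H,W,2)
    P=np.stack([p[...,0]*d,-p[...,1]*d,-d,np.ones_like(d)],-1)
    P=(P@np.array(c["extrinsics"]).T)[...,:3]; P[d<=0]=np.nan
    return P
E
python3 - <<'E'
from h import *
print(robot.tip_extent, get_obs()["time"])
for n in("scene","top"):
    c=camera(n); P=world(c); cv2.imwrite(f"pics/{n}0.png",c["pixels"]); np.save(n+"P.npy",P); np.save(n+"I.npy",c["pixels"])
    print(n,np.round(c["extrinsics"],3).tolist(),c["k1"])
    for l in("upper","joint_face","carriage","duster","nozzle","mat","glue","tape","mallet"):
        for r in cut_out(l,n):
            q=P[r["region"]]; q=q[~np.isnan(q[:,0])]
            if len(q): print(l,round(r["confidence"],2),np.round(r["extent"]),r["region"].sum(),np.round(np.median(q,0),3),np.round(np.percentile(q,98,axis=0),3))
E
```

```text
0.1822 0.0
scene [[-0.718, -0.425, 0.551, 1.262], [0.696, -0.452, 0.558, 0.753], [0.012, 0.784, 0.621, 0.939], [0.0, 0.0, 0.0, 1.0]] -0.20675687698183834
upper 0.68 [228. 176.  43.  30.] 781 [ 0.483 -0.271  0.034] [ 0.535 -0.248  0.04 ]
joint_face 0.96 [308. 176.  35.  40.] 857 [ 0.356 -0.076  0.072] [ 0.396 -0.044  0.09 ]
joint_face 0.78 [291. 238.  41.  51.] 1319 [0.56  0.068 0.072] [0.611 0.094 0.09 ]
joint_face 0.58 [436. 219.  42.  64.] 1800 [0.295 0.295 0.103] [0.339 0.342 0.127]
joint_face 0.55 [194. 283.  39.  36.] 828 [ 0.793 -0.013  0.018] [0.834 0.024 0.028]
joint_face 0.4 [388. 313.  94.  65.] 2252 [0.537 0.371 0.004] [0.601 0.42  0.008]
carriage 0.7 [436. 220.  48.  64.] 1838 [0.294 0.295 0.103] [0.34  0.341 0.127]
carriage 0.68 [307. 177.  35.  39.] 859 [ 0.353 -0.076  0.072] [ 0.396 -0.044  0.09 ]
nozzle 0.77 [386. 284.  59.  77.] 2419 [0.541 0.337 0.106] [0.611 0.359 0.14 ]
nozzle 0.7 [228. 176.  39.  33.] 757 [ 0.485 -0.27   0.033] [ 0.535 -0.248  0.04 ]
nozzle 0.55 [290. 238.  45.  51.] 1331 [0.56  0.068 0.072] [0.611 0.094 0.09 ]
mat 0.8 [387. 312.  89.  68.] 2284 
[... 859 characters left out ...]
 192.  36.  60.] 1553 [0.542 0.056 0.075] [0.604 0.09  0.092]
carriage 0.45 [418. 222.  39.  57.] 1400 [ 0.471 -0.278  0.035] [ 0.528 -0.248  0.039]
duster 0.61 [139. 197.  48.  75.] 2552 [0.522 0.316 0.135] [0.602 0.348 0.141]
nozzle 0.85 [138. 195.  45.  76.] 2597 [0.522 0.316 0.135] [0.602 0.349 0.141]
mat 0.6 [140. 211.  80.  88.] 2699 [0.481 0.316 0.005] [0.597 0.421 0.009]
glue 0.72 [168. 118.  38.  36.] 912 [0.691 0.257 0.099] [0.722 0.286 0.152]
tape 0.62 [297.  86.  36.  40.] 466 [ 0.8   -0.021  0.023] [0.827 0.021 0.027]
mallet 0.96 [398. 103.  41. 112.] 1642 [ 0.713 -0.258  0.023] [ 0.866 -0.203  0.028]
mallet 0.55 [266. 190.  39.  64.] 1509 [0.54  0.056 0.075] [0.602 0.088 0.093]
```

View pics/scene0.png

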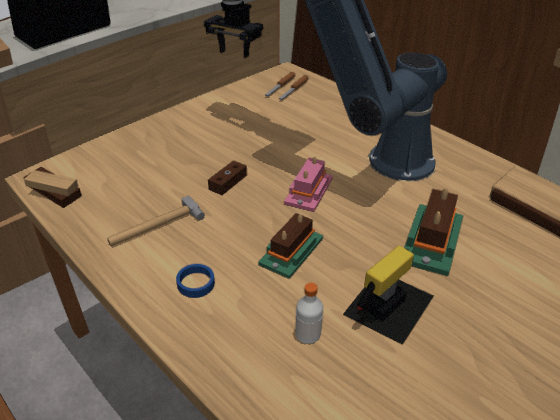

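View pics/top0.png

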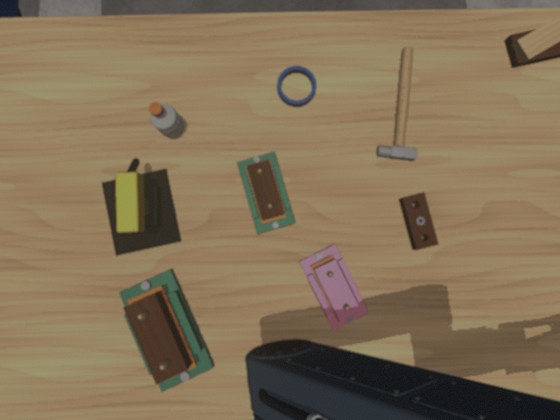

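The top picture shows the duster at (128,202) with its nozzle towards +x (up), the small green jig at (266,192), the loose upper half at (419,221), and the pink and larger green jigs, which are decoys. Next I'll fit their rectangles.

```bash
cat >> h.py <<'E'
def fit(P,box,z,name="",show=True):
    """min-area rect on points in box (x0,x1,y0,y1) and height band, -> cx,cy,yaw of long axis(deg),L,W"""
    m=(P[...,0]>box[0])&(P[...,0]<box[1])&(P[...,1]>box[2])&(P[...,1]<box[3])&(P[...,2]>z[0])&(P[...,2]<z[1])
    m8=m.astype(np.uint8)
    n,l,s,_=cv2.connectedComponentsWithStats(m8); k=1+np.argmax(s[1:,4]); m=l==k
    q=P[m]; (cx,cy),(w,h),a=cv2.minAreaRect((q[:,:2]*1000).astype(np.float32))
    if w<h: a+=90; w,h=h,w
    a=(a+90)%180-90
    if show: print(name,"rect",round(cx,1),round(cy,1),"yaw",round(a,2),"size",round(w,1),round(h,1),"z",round(np.median(q[:,2])*1000,1),m.sum())
    return cx/1000,cy/1000,a,m
E
python3 - <<'E'
from h import *
for n in("scene","top"):
    P=np.load(n+"P.npy"); I=np.load(n+"I.npy").astype(int)
    fit(P,(.44,.66,-.05,.15),(.065,.082),n+" face")
    fit(P,(.44,.66,-.05,.15),(.083,.11),n+" dowelA")
    m=(P[...,2]>.084)&(P[...,2]<.11)&(abs(P[...,0]-.55)<.1)&(abs(P[...,1]-.06)<.09)
    k,l,s,_=cv2.connectedComponentsWithStats(m.astype(np.uint8))
    print([np.round(P[l==i].mean(0),4).tolist()+[int(s[i,4])] for i in range(1,k)])
    fit(P,(.40,.56,-.36,-.2),(.028,.045),n+" upper")
    fit(P,(.40,.68,.2,.45),(.126,.142),n+" barrel")
    fit(P,(.40,.7,.2,.46),(.002,.008),n+" mat<8mm")
    m=(I.max(-1)<50)&(P[...,2]<.012)&(abs(P[...,0]-.52)<.13)&(abs(P[...,1]-.32)<.13)
    q=P[m]; print("mat dark",cv2.minAreaRect((q[:,:2]*1000).astype(np.float32)),np.median(q[:,2]))
    # nozzle points
    m=(P[...,0]>.58)&(P[...,0]<.68)&(abs(P[...,1]-.33)<.05)&(P[...,2]>.04)&(P[...,2]<.125)
    q=P[m]; i=np.argsort(q[:,0])[-6:]; print("noz",np.round(q[i],3).tolist())
    m=(I[...,2]>120)&(I[...,1]<70)&(I[...,0]<70)&(abs(P[...,0]-.6)<.1)&(abs(P[...,1]-.33)<.1); print("red",np.round(P[m],3).tolist()[:8])
E
python3 - <<'E'
import cv2
a=cv2.imread('pics/top0.png')[140:260,90:310]; b=cv2.imread('pics/scene0.png')[200:350,240:460]
cv2.imwrite('pics/crop.png',cv2.vconcat([cv2.resize(a,(520,283)),cv2.resize(b,(520,310))]))
E
```

```text
scene face rect 547.8 56.2 yaw 13.76 size 125.4 53.2 z 74.6 729
scene dowelA rect 512.6 46.6 yaw -77.28 size 13.3 9.9 z 90.2 27
[[0.5117, 0.0481, 0.0914, 25], [0.5846, 0.0672, 0.0912, 24]]
scene upper rect 472.2 -284.3 yaw 13.19 size 128.3 57.5 z 35.7 493
scene barrel rect 518.6 326.7 yaw 1.69 size 129.2 44.3 z 137.3 876
scene mat<8mm rect 513.0 331.2 yaw 13.45 size 183.2 174.3 z 4.1 1830
mat dark ((511.45257568359375, 338.60662841796875), (172.33335876464844, 148.0038604736328), 11.087185859680176) 0.0038050298104546076
noz [[0.62, 0.33, 0.076], [0.62, 0.331, 0.07], [0.62, 0.325, 0.072], [0.621, 0.328, 0.074], [0.621, 0.333, 0.076], [0.621, 0.329, 0.072]]
red []
top face rect 545.5 56.8 yaw 14.67 size 120.2 50.0 z 75.0 1282
top dowelA rect 581.6 66.2 yaw 0.83 size 10.4 8.5 z 93.3 25
[[0.581, 0.0662, 0.0934, 25], [0.5079, 0.047, 0.0935, 25]]
top upper rect 471.5 -281.7 yaw 11.31 size 120.5 51.0 z 35.3 1173
top barrel rect 518.5 328.1 yaw 1.62 size 123.8 46.3 z 137.9 1444
top mat<8mm rect 505.0 345.8 yaw 9.52 size 197.6 177.8 z 4.5 2529
mat dark ((508.75653076171875, 339.969970703125), (160.52731323242188, 141.4027099609375), 11.282573699951172) 0.00452891572034142
noz [[0.678, 0.281, 0.095], [0.679, 0.284, 0.058], [0.679, 0.284, 0.083], [0.679, 0.285, 0.047], [0.679, 0.285, 0.073], [0.68, 0.284, 0.089]]
red []
```

View pics/crop.png

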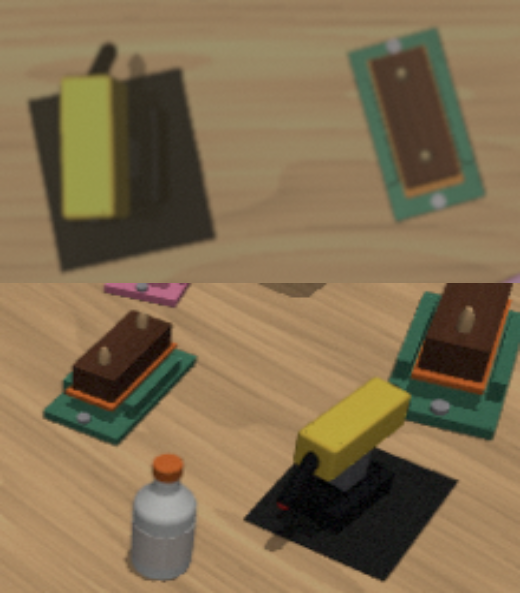

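The crop confirms it: nozzle towards +x (red tip at about (283,505)), and the small green jig with a dark lower half and two dowels. Checking the tool orientation and the grasp offsets.

Run:
```python
from h import *
from scipy.spatial.transform import Rotation as R
o=get_obs(); print(np.round(o["position"],4),np.round(R.from_quat(o["tool_rot"]).as_matrix(),3).tolist(),np.round(o["q"],3))
print("tool y yaw",np.degrees(np.arctan2(*R.from_quat(o["tool_rot"]).as_matrix()[[1,0],1])))
```

```text
[ 0.175  -0.6     0.4048] [[0.96, 0.28, -0.0], [0.28, -0.96, -0.0], [-0.0, 0.0, -1.0]] [-1.466  0.528  1.433 -0.     1.181 -0.178]
tool y yaw -73.74424265172988
```

Request:
step_arm([
  [0.04, 0.046, 0, 0, 0, 8.3],
  [0.04, 0.046, 0, 0, 0, 8.3],
  [0.04, 0.046, 0, 0, 0, 8.3],
  [0.04, 0.046, 0, 0, 0, 8.3],
  [0.04, 0.046, 0, 0, 0, 8.3],
  [0.04, 0.046, 0, 0, 0, 8.3],
  [0.04, 0.046, 0, 0, 0, 8.3],
  [0.04, 0.046, 0, 0, 0, 8.3],
  [0.01, 0.046, 0, 0, 0, 8.3],
  [0.01, 0.046, 0, 0, 0, 8.3],
  [0.003, 0.046, 0, 0, 0, 8.3],
  [0, 0.046, 0, 0, 0, 8.3],
], jaw=0.087, squeeze=30)

```text
time: 2.5
position: [0.5183, -0.0465, 0.4049]
tool_rot: [0.529, 0.849, 0.0, 0.0]
ft_force: [0.6, -0.7, 0.1]
grip_width: 0.0872
grip_force: 0.0
```

Request:
step_arm([
  [0, 0.047, 0, 0, 0, 8.2],
  [0, 0.047, 0, 0, 0, 8.2],
  [0, 0.047, 0, 0, 0, 8.2],
  [0, 0.047, 0, 0, 0, 8.2],
  [0, 0.047, 0, 0, 0, 8.2],
  [0, 0.047, 0, 0, 0, 8.2],
  [0, 0.047, 0, 0, 0, 8.2],
  [0, 0.045, 0, 0, 0, 8.2],
  [0, 0, -0.03, 0, 0, 0],
  [0, 0, -0.03, 0, 0, 0],
  [0, 0, 0, 0, 0, 0],
])

```text
time: 3.88
position: [0.5171, 0.3259, 0.3424]
tool_rot: [-0.013, 1.0, -0.001, -0.003]
ft_force: [0.3, -0.5, 0.6]
grip_width: 0.087
grip_force: 0.0
```

Request:
step_arm([
  [0.001, 0.001, -0.025, 0, 0, 0],
  [0, 0, -0.025, 0, 0, 0],
  [0, 0, -0.014, 0, 0, 0],
  [0, 0, 0, 0, 0, 0],
])

```text
time: 4.38
position: [0.5191, 0.3269, 0.2806]
tool_rot: [-0.013, 1.0, -0.0, -0.0]
ft_force: [-1.2, 1.0, 0.1]
grip_width: 0.0872
grip_force: 0.0
```

Request:
step_arm([
  [0, 0, 0, 0, 0, 0],
  [0, 0, 0, 0, 0, 0],
  [0, 0, 0, 0, 0, 0],
  [0, 0, 0, 0, 0, 0],
  [0, 0, 0, 0, 0, 0],
], jaw=0.03)

```text
time: 5.0
position: [0.519, 0.3269, 0.2808]
tool_rot: [-0.013, 1.0, -0.0, 0.0]
ft_force: [0.3, -2.4, 1.0]
grip_width: 0.0448
grip_force: 1.0
```

Request:
step_arm([
  [0, 0, 0, 0, 0, 0],
  [0, 0, 0, 0, 0, 0],
  [0, 0, 0.01, 0, 0, 0],
  [0, 0, 0.02, 0, 0, 0],
  [0, 0, 0.02, 0, 0, 0],
  [0, 0, 0.02, 0, 0, 0],
  [0, 0, 0.01, 0, 0, 0],
])

```text
time: 5.88
position: [0.519, 0.3272, 0.3617]
tool_rot: [-0.013, 1.0, 0.0, 0.0]
ft_force: [-0.7, 0.4, -3.8]
grip_width: 0.0441
grip_force: 29.9
```

Request:
step_arm([
  [0.002, -0.011, 0, 0, 0, -9],
  [0.002, -0.011, 0, 0, 0, -9],
  [0.002, -0.012, 0, 0, 0, -9],
  [0.002, -0.012, 0, 0, 0, -9],
  [0.002, -0.012, 0, 0, 0, -9],
  [0.002, -0.012, 0, 0, 0, -9],
  [0.002, -0.012, 0, 0, 0, -9],
  [0.002, -0.012, 0, 0, 0, -9],
  [0.003, -0.012, 0, 0, 0, -9],
  [0.003, -0.01, 0, 0, 0, -9],
  [0, 0, 0, 0, 0, 0],
  [0, 0, 0, 0, 0, 0],
])

```text
time: 7.38
position: [0.5408, 0.2113, 0.3605]
tool_rot: [0.697, 0.717, -0.0, -0.0]
ft_force: [-0.3, -0.2, -2.8]
grip_width: 0.0438
grip_force: 29.9
```

Run:
```python
from h import *
from scipy.spatial.transform import Rotation as R
o=get_obs(); p=np.array(o["position"]); M=R.from_quat(o["tool_rot"]).as_matrix()
print(o["time"],np.round(p,4),np.degrees(np.arctan2(M[1,0],M[0,0])),o["grip_width"],o["grip_force"])
for n in("scene","top"):
    c=camera(n);P=world(c);I=c["pixels"].astype(int); cv2.imwrite(f"pics/{n}1.png",c["pixels"])
    m=(I[...,0]<0.5*I[...,1])&(I[...,1]>0.7*I[...,2])&(I[...,2]>60)&(P[...,2]>.14)
    q=P[m]; print(n,"yellow",m.sum(),cv2.minAreaRect((q[:,:2]*1000).astype(np.float32)) if m.sum() else 0,np.percentile(q[:,2],[5,50,95]) if m.sum() else 0)
    b=(P[...,1]>.08)&(P[...,1]<.14)&(abs(P[...,0]-.546)<.05)&(P[...,2]>.12)&(P[...,2]<.25); q=P[b]
    if len(q): i=np.argsort(q[:,1])[:5]; print("front pts",len(q),np.round(q[i],3).tolist())
```

```text
7.375 [0.5408 0.2113 0.3605] 91.58275427311031 0.04378546511924823 29.8898344594636
scene yellow 675 ((544.70849609375, 218.09420776367188), (112.20573425292969, 73.98844909667969), 71.52532196044922) [0.1759917  0.21232861 0.21928369]
front pts 24 [[0.546, 0.114, 0.157], [0.548, 0.117, 0.148], [0.548, 0.117, 0.157], [0.55, 0.118, 0.156], [0.551, 0.119, 0.154]]
top yellow 142 ((539.512451171875, 171.2215576171875), (39.824188232421875, 32.54741668701172), 2.796071767807007) [0.21569189 0.21821021 0.22062394]
front pts 123 [[0.542, 0.114, 0.156], [0.54, 0.114, 0.157], [0.545, 0.114, 0.155], [0.539, 0.115, 0.154], [0.542, 0.116, 0.161]]
```

View pics/scene1.png

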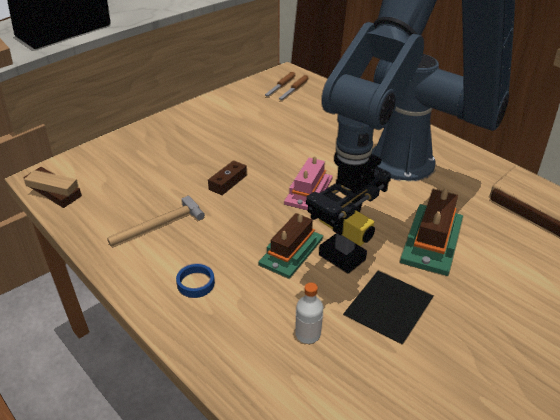

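The scene picture shows the duster lifted at (345,240) with its nozzle towards the small green jig, and the mat is now clear at (389,305). Holding steady and measuring the bare mat.

Request:
step_arm([
  [0, 0, 0, 0, 0, 0],
  [0, 0, 0, 0, 0, 0],
  [0, 0, 0, 0, 0, 0],
  [0, 0, 0, 0, 0, 0],
  [0, 0, 0, 0, 0, 0],
  [0, 0, 0, 0, 0, 0],
  [0, 0, 0, 0, 0, 0],
  [0, 0, 0, 0, 0, 0],
  [0, 0, 0, 0, 0, 0],
  [0, 0, 0, 0, 0, 0],
  [0, 0, 0, 0, 0, 0],
  [0, 0, 0, 0, 0, 0],
])

```text
time: 8.98
position: [0.541, 0.211, 0.3607]
tool_rot: [0.698, 0.716, 0.0, 0.0]
ft_force: [-1.2, -0.3, -3.3]
grip_width: 0.044
grip_force: 29.9
```

Request:
step_arm([
  [0, 0, 0, 0, 0, 0],
  [0, 0, 0, 0, 0, 0],
  [0, 0, 0, 0, 0, 0],
  [0, 0, 0, 0, 0, 0],
])

```text
time: 9.48
position: [0.541, 0.211, 0.3607]
tool_rot: [0.698, 0.716, -0.0, -0.0]
ft_force: [0.2, 0.1, -3.7]
grip_width: 0.0439
grip_force: 29.9
```

Run:
```python
from h import *
c=camera("scene");P=world(c);I=c["pixels"].astype(int)
m=(I.max(-1)<60)&(P[...,2]<.012)&(abs(P[...,0]-.51)<.13)&(abs(P[...,1]-.34)<.13)
n,l,s,_=cv2.connectedComponentsWithStats(m.astype(np.uint8));m=l==1+np.argmax(s[1:,4])
q=P[m];print(cv2.minAreaRect((q[:,:2]*1000).astype(np.float32)),np.median(q[:,2]))
```

```text
((511.94647216796875, 338.6182556152344), (174.48866271972656, 149.39093017578125), 11.327242851257324) 0.003901849009741276
```

Request:
step_arm([
  [-0.003, 0.012, 0, 0, 0, 9],
  [-0.003, 0.013, 0, 0, 0, 9],
  [-0.003, 0.013, 0, 0, 0, 9],
  [-0.003, 0.013, 0, 0, 0, 9],
  [-0.003, 0.013, 0, 0, 0, 9],
  [-0.003, 0.013, 0, 0, 0, 9],
  [-0.003, 0.013, 0, 0, 0, 9],
  [-0.003, 0.013, 0, 0, 0, 9],
  [-0.003, 0.013, -0.01, 0, 0, 9],
  [-0.003, 0.012, -0.015, 0, 0, 9],
  [0, 0, -0.02, 0, 0, 0],
  [0, 0, -0.02, 0, 0, 0],
])

```text
time: 11.02
position: [0.511, 0.3393, 0.2953]
tool_rot: [-0.013, 1.0, 0.0, 0.0]
ft_force: [-0.5, -0.6, -3.8]
grip_width: 0.0438
grip_force: 29.9
```

Request:
step_arm([
  [0, 0, 0, 0, 0, 0],
  [0, 0, -0.005, 0, 0, 0],
  [0, 0, -0.005, 0, 0, 0],
  [0, 0, -0.003, 0, 0, 0],
  [0, 0, 0, 0, 0, 0],
])

```text
time: 11.65
position: [0.511, 0.339, 0.2827]
tool_rot: [-0.013, 1.0, -0.0, -0.0]
ft_force: [0.2, -0.9, -4.3]
grip_width: 0.044
grip_force: 29.9
```

Request:
step_arm([
  [0, 0, -0.001, 0, 0, 0],
  [0, 0, -0.001, 0, 0, 0],
  [0, 0, -0.001, 0, 0, 0],
  [0, 0, 0, 0, 0, 0],
])

```text
time: 12.15
position: [0.5111, 0.339, 0.2807]
tool_rot: [-0.013, 1.0, 0.0, 0.0]
ft_force: [-1.6, -0.9, 3.3]
grip_width: 0.0436
grip_force: 29.9
```

Request:
step_arm([
  [0, 0, 0, 0, 0, 0],
  [0, 0, 0, 0, 0, 0],
  [0, 0, 0, 0, 0, 0],
  [0, 0, 0, 0, 0, 0],
  [0, 0, 0, 0, 0, 0],
], jaw=0.087)

```text
time: 12.78
position: [0.5111, 0.3391, 0.2797]
tool_rot: [-0.013, 1.0, 0.0, 0.0]
ft_force: [-0.3, 0.6, -0.5]
grip_width: 0.0835
grip_force: 0.0
```

Request:
step_arm([
  [0, 0, 0.02, 0, 0, 0],
  [0, 0, 0.03, 0, 0, 0],
  [0, 0, 0.03, 0, 0, 0],
  [0, 0, 0.03, 0, 0, 0],
  [0, 0, 0.01, 0, 0, 0],
  [0, 0, 0, 0, 0, 0],
])

```text
time: 13.52
position: [0.511, 0.339, 0.3999]
tool_rot: [-0.013, 1.0, 0.0, 0.0]
ft_force: [0.6, 0.8, -0.0]
grip_width: 0.087
grip_force: 0.0
```

Run:
```python
from h import *
o=get_obs();print(o["time"],np.round(o["position"],4),o["tool_rot"])
for n in("scene","top"):
    c=camera(n);P=world(c);cv2.imwrite(f"pics/{n}2.png",c["pixels"])
    fit(P,(.40,.68,.2,.45),(.126,.142),n+" barrel")
    fit(P,(.40,.56,-.36,-.2),(.028,.045),n+" upper")
    fit(P,(.44,.66,-.05,.15),(.065,.082),n+" face")
```

```text
13.525 [0.511  0.339  0.3999] [-1.27268730e-02  9.99918924e-01  1.50948894e-04  3.86081750e-04]
scene barrel rect 510.9 339.6 yaw 0.65 size 129.2 44.9 z 137.6 906
scene upper rect 472.9 -284.3 yaw 12.89 size 126.7 56.0 z 35.8 504
scene face rect 546.6 56.5 yaw 14.69 size 125.3 52.1 z 74.5 723
top barrel rect 467.8 339.4 yaw 88.34 size 44.4 39.0 z 137.7 396
top upper rect 471.5 -281.6 yaw 12.02 size 120.1 50.3 z 35.2 1172
top face rect 545.5 56.8 yaw 14.84 size 120.5 50.0 z 75.0 1279
```

Request:
step_arm([
  [-0.003, -0.04, 0, 0, 0, 0],
  [-0.003, -0.053, 0, 0, 0, 0],
  [-0.003, -0.053, 0, 0, 0, 1],
  [-0.003, -0.053, 0, 0, 0, 1],
  [-0.003, -0.053, 0, 0, 0, 1],
  [-0.003, -0.053, 0, 0, 0, 1],
  [-0.003, -0.053, 0, 0, 0, 1],
  [-0.003, -0.053, 0, 0, 0, 1],
  [-0.003, -0.053, -0.02, 0, 0, 1],
  [-0.004, -0.053, -0.03, 0, 0, 1],
  [-0.004, -0.053, -0.03, 0, 0, 1.5],
  [-0.004, -0.051, -0.03, 0, 0, 1.2],
])

```text
time: 15.12
position: [0.4713, -0.2835, 0.2875]
tool_rot: [-0.106, 0.994, 0.001, -0.001]
ft_force: [0.1, -0.2, 1.2]
grip_width: 0.087
grip_force: 0.0
```

Request:
step_arm([
  [0, 0, -0.03, 0, 0, 0],
  [0, 0, -0.02, 0, 0, 0],
  [0, 0, 0, 0, 0, 0],
])

```text
time: 15.5
position: [0.471, -0.2814, 0.2371]
tool_rot: [-0.106, 0.994, 0.002, -0.002]
ft_force: [-0.1, -0.7, 0.9]
grip_width: 0.087
grip_force: 0.0
```

Run:
```python
from h import *
from scipy.spatial.transform import Rotation as R
o=get_obs();M=R.from_quat(o["tool_rot"]).as_matrix();print(o["time"],np.round(o["position"],4),np.degrees(np.arctan2(M[1,0],M[0,0])))
```

```text
15.5 [ 0.471  -0.2814  0.2371] -167.87294799927082
```

Request:
step_arm([
  [0.001, 0, -0.02, 0, 0, 0],
  [0, -0.001, -0.02, 0, 0, 0],
  [0, 0, -0.009, 0, 0, 0],
  [0, 0, 0, 0, 0, 0],
])

```text
time: 16.0
position: [0.473, -0.2827, 0.1906]
tool_rot: [-0.106, 0.994, 0.0, -0.0]
ft_force: [-0.2, -0.5, 0.6]
grip_width: 0.0872
grip_force: 0.0
```

Request:
step_arm([
  [0, 0, 0, 0, 0, 0],
  [0, 0, 0, 0, 0, 0],
  [0, 0, 0, 0, 0, 0],
  [0, 0, 0, 0, 0, 0],
  [0, 0, 0, 0, 0, 0],
  [0, 0, 0, 0, 0, 0],
], jaw=0.035, squeeze=45)

```text
time: 16.75
position: [0.4732, -0.2832, 0.191]
tool_rot: [-0.106, 0.994, -0.0, 0.0]
ft_force: [0.5, -0.7, 2.0]
grip_width: 0.0495
grip_force: 45.0
```

Request:
step_arm([
  [0, 0, 0.01, 0, 0, 0],
  [0, 0, 0.03, 0, 0, 0],
  [0, 0, 0.05, 0, 0, 0],
  [0, 0, 0.05, 0, 0, 0],
  [0, 0, 0.02, 0, 0, 0],
  [0, 0, 0, 0, 0, 0],
  [0, 0, 0, 0, 0, 0],
])

```text
time: 17.62
position: [0.4725, -0.2824, 0.3497]
tool_rot: [-0.106, 0.994, 0.001, -0.001]
ft_force: [-0.1, 0.3, -1.2]
grip_width: 0.0497
grip_force: 45.0
```

Run:
```python
from h import *
from scipy.spatial.transform import Rotation as R
o=get_obs();M=R.from_quat(o["tool_rot"]).as_matrix();p=np.array(o["position"]);print(o["time"],np.round(p,4),np.degrees(np.arctan2(M[1,0],M[0,0])))
for n in("scene","top"):
    c=camera(n);P=world(c);cv2.imwrite(f"pics/{n}3.png",c["pixels"])
    try:
        fit(P,(p[0]-.09,p[0]+.09,p[1]-.08,p[1]+.08),(p[2]-.164+.006,p[2]-.164+.019),n+" upper top")
        fit(P,(p[0]-.09,p[0]+.09,p[1]-.08,p[1]+.08),(p[2]-.164-.03,p[2]-.164+.02),n+" upper all")
    except Exception as e: print(n,e)
```

```text
17.625 [ 0.4725 -0.2824  0.3497] -167.83968175806947
scene upper top rect 492.7 -278.4 yaw -2.35 size 88.7 71.9 z 194.2 303
scene upper all rect 472.7 -279.4 yaw 9.02 size 128.2 74.4 z 189.1 724
top upper top rect 516.6 -268.5 yaw -77.56 size 51.4 24.7 z 193.8 269
top upper all rect 516.6 -268.2 yaw -77.48 size 51.9 24.9 z 193.0 393
```

View pics/top3.png

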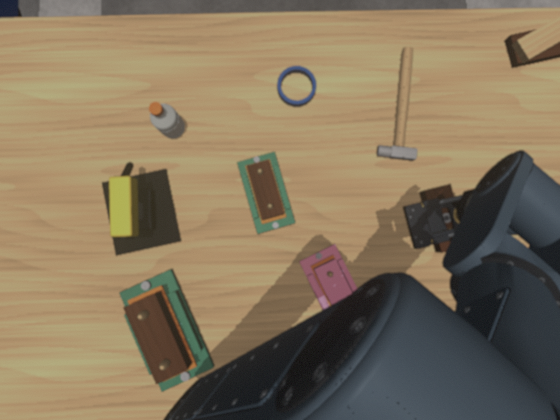

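The picture shows the duster standing on its mat at (124,208) and the upper half in the gripper at (442,200). Carrying it over the jig.

Request:
step_arm([
  [0.008, 0.03, 0, 0, 0, 0.5],
  [0.01, 0.045, 0, 0, 0, 0.5],
  [0.01, 0.045, 0, 0, 0, 0.5],
  [0.01, 0.045, 0, 0, 0, 0.5],
  [0.01, 0.045, 0, 0, 0, 0.5],
  [0.01, 0.045, 0, 0, 0, 0],
  [0.01, 0.045, 0, 0, 0, 0],
  [0.006, 0.039, 0, 0, 0, 0],
  [0, 0, -0.02, 0, 0, 0],
  [0, 0, -0.02, 0, 0, 0],
  [0, 0, 0, 0, 0, 0],
  [0, 0, 0, 0, 0, 0],
])

```text
time: 19.23
position: [0.5472, 0.0559, 0.3105]
tool_rot: [-0.127, 0.992, 0.0, -0.0]
ft_force: [0.3, -0.3, -2.4]
grip_width: 0.0498
grip_force: 45.0
```

Run:
```python
from h import *
from scipy.spatial.transform import Rotation as R
o=get_obs();M=R.from_quat(o["tool_rot"]).as_matrix();p=np.array(o["position"]);print(o["time"],np.round(p,4),np.degrees(np.arctan2(M[1,0],M[0,0])),o["ft_force"])
for n in("scene","top"):
    c=camera(n);P=world(c);I=c["pixels"];cv2.imwrite(f"pics/{n}4.png",I)
    for nm,z in(("upper",(p[2]-.191+.030,p[2]-.191+.042)),("lower",(.066,.08)),("upper side",(p[2]-.191+.003,p[2]-.191+.033)),("lower side",(.05,.072))):
        try: fit(P,(.46,.64,-.0,.12),z,n+" "+nm)
        except Exception as e: print(n,nm,"none")
I=cv2.imread("pics/scene4.png")[190:290,230:350];J=cv2.imread("pics/top4.png")[140:240,210:330]
cv2.imwrite("pics/c4.png",cv2.hconcat([cv2.resize(I,(390,325)),cv2.resize(J,(390,325))]))
```

```text
19.225 [0.5472 0.0559 0.3105] -165.35519428073067 [ 0.28730229 -0.26551701 -2.43349217]
scene upper rect 566.1 59.7 yaw 1.32 size 88.2 71.0 z 155.3 530
scene lower rect 546.7 57.0 yaw 14.54 size 124.8 52.4 z 74.5 531
scene upper side rect 549.8 80.2 yaw -7.67 size 129.3 48.5 z 137.0 376
scene lower side rect 549.4 78.7 yaw -7.05 size 129.3 46.8 z 61.5 273
top upper rect 508.4 47.8 yaw -78.68 size 50.7 27.4 z 156.0 208
top lower rect 516.1 49.7 yaw -80.2 size 13.3 5.8 z 74.4 16
top upper side rect 514.4 49.3 yaw -74.71 size 10.5 2.4 z 133.7 8
top lower side rect 516.9 49.4 yaw 0.0 size 0.0 0.0 z 71.2 1
```

View pics/c4.png

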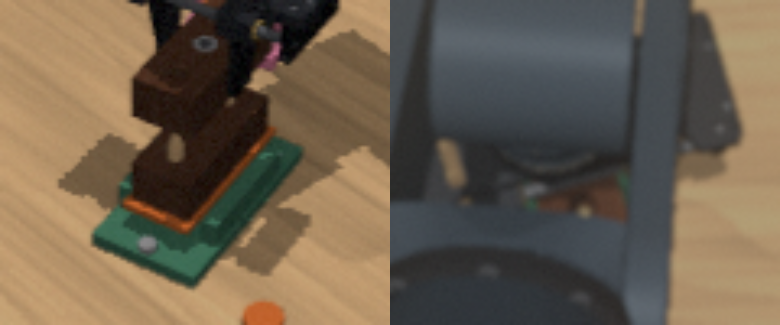

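The crop shows the held block right above the lower half, both aligned, with the front dowel under its hole end. Lowering in small steps and watching the force.

Request:
step_arm([
  [0, 0.0005, -0.01, 0, 0, 0],
  [0, 0, -0.01, 0, 0, 0],
  [0, 0, -0.003, 0, 0, 0],
  [0, 0, -0.003, 0, 0, 0],
  [0, 0, -0.002, 0, 0, 0],
  [0, 0, 0, 0, 0, 0],
])

```text
time: 20.08
position: [0.5471, 0.0565, 0.2827]
tool_rot: [-0.128, 0.992, 0.0, -0.0]
ft_force: [-0.6, -0.1, -1.3]
grip_width: 0.0498
grip_force: 45.0
```

Request:
step_arm([
  [0, 0, -0.002, 0, 0, 0],
  [0, 0, -0.002, 0, 0, 0],
  [0, 0, 0, 0, 0, 0],
])

```text
time: 20.45
position: [0.5472, 0.0562, 0.2787]
tool_rot: [-0.128, 0.992, -0.0, 0.0]
ft_force: [0.5, -2.6, -1.8]
grip_width: 0.0498
grip_force: 45.0
```

Request:
step_arm([
  [0, -0.0005, -0.002, 0, 0, 0],
  [0, 0, -0.002, 0, 0, 0],
  [0, 0, 0, 0, 0, 0],
])

```text
time: 20.82
position: [0.5471, 0.056, 0.2746]
tool_rot: [-0.128, 0.992, -0.0, 0.0]
ft_force: [-0.3, -1.5, -2.2]
grip_width: 0.0497
grip_force: 45.0
```

Request:
step_arm([
  [0, -0.0003, -0.002, 0, 0, 0],
  [0, 0, -0.002, 0, 0, 0],
  [0, 0, -0.002, 0, 0, 0],
  [0, 0, 0, 0, 0, 0],
])

```text
time: 21.32
position: [0.547, 0.0558, 0.2685]
tool_rot: [-0.128, 0.992, 0.0, -0.0]
ft_force: [0.5, -0.8, -3.2]
grip_width: 0.0496
grip_force: 45.0
```

Request:
step_arm([
  [0, 0, -0.002, 0, 0, 0],
  [0, 0, -0.002, 0, 0, 0],
  [0, 0, -0.002, 0, 0, 0],
  [0, 0, 0, 0, 0, 0],
])

```text
time: 21.82
position: [0.547, 0.0558, 0.2637]
tool_rot: [-0.128, 0.992, -0.0, 0.0]
ft_force: [-1.6, -0.1, 7.5]
grip_width: 0.0498
grip_force: 45.0
```

Request:
step_arm([
  [0, 0, -0.002, 0, 0, 0],
  [0, 0, -0.002, 0, 0, 0],
  [0, 0, 0, 0, 0, 0],
], squeeze=60)

```text
time: 22.2
position: [0.5469, 0.0558, 0.2603]
tool_rot: [-0.128, 0.992, -0.0, 0.0]
ft_force: [-2.8, 0.3, 11.4]
grip_width: 0.0495
grip_force: 60.0
```

Request:
step_arm([
  [0, 0, -0.001, 0, 0, 0],
  [0, 0, -0.001, 0, 0, 0],
  [0, 0, -0.001, 0, 0, 0],
  [0, 0, 0, 0, 0, 0],
])

```text
time: 22.7
position: [0.5469, 0.0559, 0.2579]
tool_rot: [-0.128, 0.992, -0.0, 0.0]
ft_force: [-3.8, -0.2, 14.3]
grip_width: 0.0497
grip_force: 60.0
```

Request:
step_arm([
  [0, 0, -0.001, 0, 0, 0],
  [0, 0, -0.001, 0, 0, 0],
  [0, 0, 0, 0, 0, 0],
  [0, 0, 0, 0, 0, 0],
])

```text
time: 23.2
position: [0.5468, 0.0559, 0.2579]
tool_rot: [-0.128, 0.992, -0.0, 0.001]
ft_force: [-6.6, -0.2, 27.4]
grip_width: 0.0498
grip_force: 60.0
```

Run:
```python
from h import *
o=get_obs();print(o["time"],np.round(o["position"],4),o["ft_force"],np.round(o["moment"],2))
c=camera("scene");P=world(c);I=c["pixels"]
fit(P,(.46,.64,0,.12),(.092,.115),"top");fit(P,(.40,.68,.2,.45),(.126,.142),"barrel")
# vertical profile of the near (+x,+y) edge region
cv2.imwrite("pics/c5.png",cv2.resize(I[190:290,230:350],(720,600),interpolation=cv2.INTER_CUBIC))
```

```text
23.2 [0.5468 0.0559 0.2579] [-6.63345096 -0.16480205 27.39885933] [ 0.06  1.12 -0.06]
top rect 566.5 60.2 yaw 3.44 size 86.2 71.1 z 102.5 608
barrel rect 512.2 340.0 yaw 0.33 size 125.5 44.3 z 137.7 899
```

View pics/c5.png

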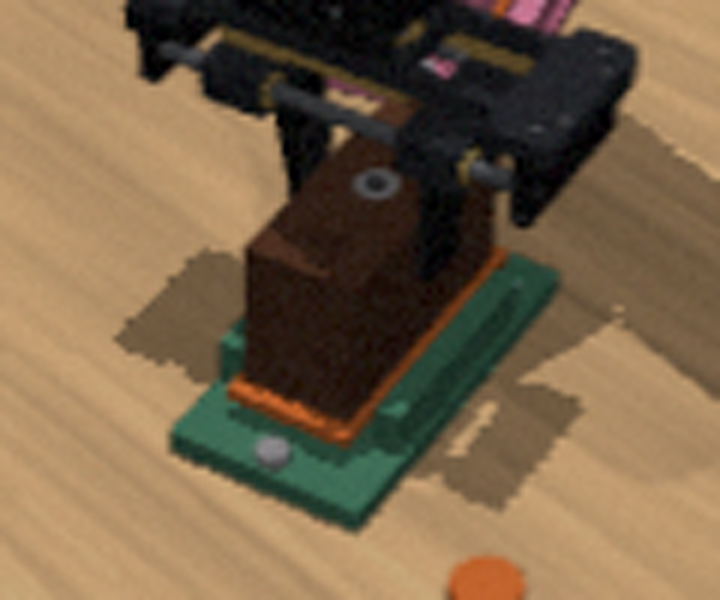

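The picture shows the pair closed flush with the orange plate pressed down. The top is at 102.5 mm (103 expected), and the force jumped to 27 N with no further travel, so the carriage is on its stops.

Request:
step_arm([
  [0, 0, 0, 0, 0, 0],
  [0, 0, 0, 0, 0, 0],
  [0, 0, 0, 0, 0, 0],
  [0, 0, 0, 0, 0, 0],
])

```text
time: 23.75
position: [0.5468, 0.0559, 0.2579]
tool_rot: [-0.128, 0.992, -0.0, 0.001]
ft_force: [-8.0, 0.1, 27.3]
grip_width: 0.0497
grip_force: 60.0
```

```bash
python3 -c "
from rig import *
print(hand_in())"
```

```text
the job is handed in; nothing more can be done
None
```

The job is handed in at about 24 s, with no verdict returned: the duster was aimed at the joint face, held steady and stood back on its mat, and the upper half is on the dowels, held pressed on the stops at about 27 N.

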